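Pull-test the handle of a wooden mug

ROBOT

A 6-joint arm with a two-finger parallel gripper is mounted at the origin on the work surface. World frame = base frame: x ahead of the robot, y to its left, z up, the work surface at z = 0. Lengths are in mm, angles in rad, forces in N, time in s.
With the tool pointing down it reaches from about 300 to 875 mm from the base axis. Payload 4.2 kg.
Tool frame: the origin (TCP) lies on the centre line of the jaws, within the pads' length; the fingertips stand 17 mm ahead of it and the grasp point (between the pads) lies 2 mm behind it; z points along the fingers, y is the direction in which the jaws open and shut (so a half turn about z gives the same grasp; the last joint's range is limited). The gripper opens to 85 mm and grips with 20 to 120 N. Pads are 22 mm wide; open, the fingers measure 114 mm over their backs; the gripper's body (76 mm by 85 mm) begins 54 mm behind the grasp point. The pads swing forward as they close: fully open they stand 13 mm farther back than shut.
Start: joints at [1.178, 0.32, 1.565, -0, 1.257, -0.02], TCP at [209.432, 535.519, 221.838] pointing down, gripper open.
Joint ranges: [-3.11, 3.11], [-0.84, 2.01], [0.21, 2.61], [-1.34, 4.49], [0.05, 2.63], [-2.56, 2.56]. Speed limits (rad/s): [2.57, 2.57, 3.14, 3.14, 3.14, 3.14].

INTERFACE

Orientations are given as a unit quaternion [w, x, y, z].
In Python, from station import manip gives the robot as it stands.
- The arm moves only by the tool arm_command, never from a script. Its argument "motion" is a list of rows, each a list of 2 entries, a list of its own where there are three numbers: the shift along the world's x, y, z in mm, then the turn, a rotation vector about the world's x, y, z in rad. A call has 1 to 5 rows; each row is the pose to reach, as a shift and turn from the pose measured when the call began; what a row does not reach only later rows make up. A row lasts 1/8 s, in which the tool goes at most 62.5 mm and 10.7 degrees, less where a joint would pass 70% of its speed; a pose out of reach is approached as far as the arm can. A call with a gripper value outside its range is refused whole. "gripper" is the finger opening in mm, from 0 to 85.4, set as the call begins (left out, the last holds). The fingers move at their own pace and stop on an object; the grip force is fixed at half the most. Time passes only in rows, so rows that repeat a pose let the fingers close. It gives the time, the measured TCP pose, the force and the opening at its end, in the units of the state.
- manip.get_obs(): the state, without advancing time (a new reading comes with each control period).
- manip.snapshot(name): name is "scene" or "top" or "wrist"; returns the picture (420x560x3 uint8, red, green, blue); there is no depth.
- manip.camera_params(name): a dict with "intrinsics" (3x3 intrinsics, pixels), "R" (3x3) and "t" (3): a world point X has camera coordinates R X + t. Camera axes: x right, y down, z forward; pixel columns grow to the right and rows downward; lengths in mm; the calibration is good to about 2 mm. A picture is of the moment at which its call begins: read the wrist's pose just before it. camera_params takes no time and is no camera call; for the wrist camera it gives the pose at the moment of the call.
- manip.finish_job(): hands the job in, once; it reports no verdict.
The state is a dict: "clock": time; "q": joint angles; "joint_velocities": joint speeds; "joint_efforts": joint torques, N m; "position": TCP position; "tcp_rot": TCP orientation; "force": force on the tool from outside, world axes, zero at the start; "torque": the same for the moment, N m; "gripper_width": finger opening in mm.
Only numpy, scipy, OpenCV 4.12 (cv2) and the standard library are available. Lean on these libraries where they do the work, as an engineer would, in place of code of your own. Each camera call takes 0.05 s, during which the arm holds its last target. There are 200 camera calls.

TASK

Pull-test the newly glued handle of the pale wooden mug: stand the mug upright on the brown sliding plate of the pull gauge, its handle pointing out between the two rubber posts, then draw it out by its handle until the black pointer is level with the red marker clip, and hold it there for two seconds. Do not pull clearly past the marker. Then let the gauge back home in a controlled way, never snapping back, and set the mug gently upright, wholly on the square cork board, leaving the marker clip and everything else on the bench where it is.

Things in the scene. Friction and masses are not known exactly. Their poses are not given: they have to be found in the camera images.
- mug: The mug to test: pale wood, round, straight-sided, 76 mm outside diameter, 105 mm high, open-topped, walls 6 mm, about 0.2 kg, with a dark wood D-shaped handle. Origin: centre of its underside; z up; +x points out through the handle
- handle (a point): Grip point in the top bar of the mug's handle, 60 mm from the mug's axis, 85 mm above its underside; axes as mug. The handle is 14 mm thick along y: level top bar x 38 to 85 mm from the mug's axis, z 81 to 95 mm above its underside; outer upright x 72 to 85; lower bar z 24 to 36; open loop between. Pinch the top bar from above across its thickness
- cradle (a point): Point on top of the gauge's dark brown sliding plate (104 mm along x, 94 mm along y, top face 35 mm above the bench) where the centre of the mug's underside is when the mug bears on both posts; moves with the plate. +x: the direction the plate pulls out; z up. A lip 12 mm high at x = -46 to -52 mm leaves the mug 8 mm of free play behind the posts
- posts (a point): Midpoint between the feet of the plate's two black rubber posts (17 mm diameter, 60 mm high above the plate), which stand 36 mm to either side of it along y; it lies 30 mm in +x of cradle, same axes. The mug stands on their -x side, handle pointing to +x through the gap; pulling the handle to +x makes the mug press on both posts and draw the plate out
- carriage (a joint): How far the sliding plate has been pulled out, in m: 0 = home, 0.095 = end of travel. A spring pulls it home: 2.2 N at home, growing by 1.1 N per cm (about 10 N at 75 mm), with slight friction; let go, it snaps back
- pointer (a point): Tip of the black pointer on the sliding plate, beside it at its +y edge, over the white scale strip (ticks every 10 mm); axes as cradle; 31 mm above the bench. It moves with the plate
- marker (a point): Reading line of the red marker clip that sits on the outer edge of the white scale strip; same height and axes as pointer. When the two points coincide the pull is right. The clip (12 mm along x, 22 mm along y, top 29 mm above the bench, held by friction of 3 N) must not be shifted
- marker_clip (a joint): Where the red clip is set on the scale, in m: the pull is right when carriage equals this value (35 to 75 mm)
- gauge: The pull gauge, fixed on the bench: grey base 340 by 110 mm, 14 mm thick (x -175 to +165 mm), two steel rails, blue spring housing 80 mm high at x = -172 to -72 mm, white scale strip 20 mm high at y = 55 to 91 mm. Origin: on the bench below cradle's home position; +x is the pull direction, z up
- board_top (a point): Centre of the top face of the square cork board, 150 by 150 mm, 12 mm thick, fixed flat on the bench; z up, x and y along its edges
- tumbler: Bystander: handleless brown wooden cup, 70 mm diameter, 85 mm high, near the robot; origin at the centre of its underside. Leave alone
- spoon: Bystander: pale wooden spoon 200 mm long, lying on the bench along its x axis. Leave alone
- rasp: Bystander: steel rasp with round wooden handle, 280 mm long, lying along its x axis beyond the gauge. Leave alone
- mallet: Bystander: wooden mallet 240 mm long, lying along its x axis. Leave alone
- tin: Bystander: round closed tin, 72 mm diameter, 110 mm high, standing; origin at the centre of its underside. Leave alone
There are look-alikes about, which are no part of the job. Of the things that look like the part that bears board_top, the smaller one is meant.

How it is judged (in metres and radians):
On the way, in this order (a step that is already met when the one before it is completed fails the run):
1. the mug stands upright on the sliding plate within 14 mm of its place behind the posts, handle outward along the pull direction within 0.35 rad, plate home within 8 mm (horizontal distance between mug and cradle below 0.014 m and z of mug in the frame of cradle between -0.004 and 0.006 m and angle between mug's own z axis and vertical below 0.15 rad and angle between the x axis of mug and the x axis of cradle, either way round below 0.35 rad and x of handle in the frame of cradle above 0.04 m and value of joint carriage below 0.008 m), for 0.2 s.
2. the mug, pulled by its handle and still upright on the plate, holds the pointer within 5 mm of the red marker for 1 s (x of pointer in the frame of marker between -0.005 and 0.005 m and contact force between the fingers and mug above 1 N and x of the grasp point in the frame of mug above 0.042 m and horizontal distance between mug and cradle below 0.014 m and z of mug in the frame of cradle between -0.004 and 0.006 m and angle between mug's own z axis and vertical below 0.15 rad), for 1 s.
3. the gauge is back home (within 5 mm) with the mug still upright on its plate (value of joint carriage below 0.005 m and horizontal distance between mug and cradle below 0.02 m and z of mug in the frame of cradle between -0.004 and 0.006 m and angle between mug's own z axis and vertical below 0.15 rad), for 0.1 s.
At the end, for the whole second after the job is handed in: The mug stands upright (tilt under 0.08 rad), at rest and released on the cork board, its centre within 52 mm of the board's centre; the gauge is home within 5 mm and the red marker clip is where it was within 4 mm (horizontal distance between mug and board_top below 0.052 m and z of mug in the frame of board_top between -0.004 and 0.004 m and angle between mug's own z axis and vertical below 0.08 rad and linear speed of mug below 0.02 m/s and value of joint carriage below 0.005 m and distance of marker from where it was at the start of the episode below 0.004 m); the robot touches nothing.
It fails at once if the gauge is pulled more than 12 mm past the red marker (x of pointer in the frame of marker above 0.012 m).
It fails at once if the gauge snaps back (faster than 0.3 m/s) (velocity of joint carriage below -0.3 m/s).
It fails at once if the mug is dropped (let go of and falling faster than 0.65 m/s, some 20 mm) (linear speed of mug above 0.65 m/s and contact force between the fingers and mug below 0.5 N).
It fails at once if the red marker clip is shifted by more than 4 mm (distance of marker from where it was at the start of the episode above 0.004 m).
It fails at once if a bystander is moved by more than 20 mm (distance of any of tumbler, spoon, rasp, mallet, tin from where it was at the start of the episode above 0.02 m).
It also fails if it takes over 61 s, if anything falls off the work surface, if the arm or the gripper's body presses on something with over 40 N, if the wrist force passes 120 N, or if a joint passes its speed limit or range.

## Working session

There is one attempt and no reset: what is moved stays moved. The work goes in short steps, Python scripts to look and compute and a tool call to move; the robot and the scene stay as the last step left them, time stands still between calls to the robot, and variables do not carry over. Pictures are saved under pics/ and viewed, about 8 in all and at most 12, crops included, and the job is handed in when it is done.

Besides the shell and the picture viewer there is one more tool, called as a command line: name --argument value ..., lists and objects as JSON in quotes. arm_command: Moves the arm, as the interface text tells. Its arguments: {"type":"object","properties":{"motion":{"type":"array","items":{"type":"array"}},"gripper":{"type":"number"}},"required":["motion"]}

```bash
mkdir -p pics; ls; cat > h.py <<'E'
import numpy as np, cv2
from station import manip
def snap(n,f):
    P=manip.camera_params(n); im=manip.snapshot(n); cv2.imwrite('pics/'+f,im[:,:,::-1]); np.savez('pics/'+f+'.npz',im=im,**P); return im,P
def ray(P,u,v,z):
    K,R,t=[np.array(P[k]) for k in('intrinsics','R','t')]
    c=-R.T@t; d=R.T@np.linalg.solve(K,[u,v,1.]); return c+d*(z-c[2])/d[2]
def proj(P,X):
    K,R,t=[np.array(P[k]) for k in('intrinsics','R','t')]
    p=K@(R@np.array(X)+t); return p[:2]/p[2]
E
python3 - <<'E'
from h import *
o=manip.get_obs(); print(o)
for n in('scene','top'):
    im,P=snap(n,n+'1.png'); print(n,P)
E
```

```text
pics
{'clock': 0.0, 'q': array([ 1.17800853e+00,  3.20323805e-01,  1.56568914e+00,  1.82478433e-05,
        1.25739519e+00, -2.00009556e-02]), 'joint_velocities': array([-4.48129678e-04,  5.51012358e-04, -9.66961249e-04, -9.58455788e-05,
        1.93595336e-03, -2.43876450e-05]), 'joint_efforts': array([ 1.85260960e-04, -4.15534043e+01, -2.34160745e+01,  2.04312846e-04,
        8.06572381e-03,  5.41409051e-06]), 'position': array([209.22667075, 535.05053048, 220.96002417]), 'tcp_rot': array([-1.94518078e-04,  1.85318692e-01,  9.82678054e-01, -8.86697025e-04]), 'force': array([-1.34699133, -0.0913604 ,  0.33285312]), 'torque': array([-0.05362344,  0.0075938 , -0.02122204]), 'gripper_width': 85.18505205029841}
scene {'intrinsics': array([[510.39399934,   0.        , 282.44406545],
       [  0.        , 510.39399934, 221.50558195],
       [  0.        ,   0.        ,   1.        ]]), 'R': array([[-0.24199427,  0.97021437,  0.01108406],
       [ 0.81430949,  0.20929288, -0.54138392],
       [-0.52757827, -0.12198595, -0.84070244]]), 't': array([ 152.18587056, -352.86619108, 1796.91096847])}
top {'intrinsics': array([[463.48509942,   0.        , 281.74410636],
       [  0.        , 463.48509942, 215.69340067],
       [  0.        ,   0.        ,   1.        ]]), 'R': array([[ 4.03767031e-04, -9.99942721e-01, -1.06953942e-02],
       [-9.96415059e-01,  5.02515428e-04, -8.45977413e-02],
       [ 8.45982703e-02,  1.06912097e-02, -9.96357782e-01]]), 't': array([ -23.58231725,  537.28945722, 1416.23096186])}
```

View pics/top1.png

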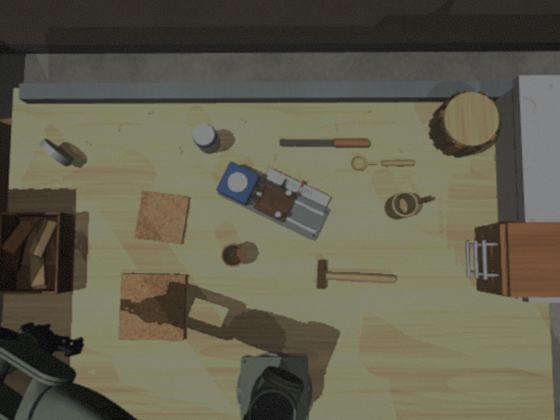

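View pics/scene1.png

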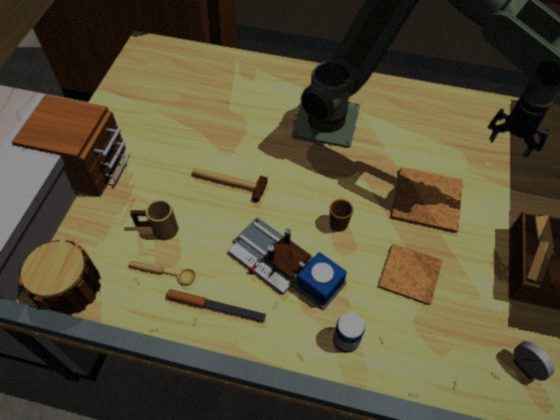

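The top view shows the mug at (403,205) with its handle to the right (430,199). The gauge's blue housing is at (238,182), its plate at (273,200), and it pulls right and downward. The small cork board is at (162,217). The scene view agrees with this layout. I'll zoom in next.

```bash
python3 - <<'E'
from h import *
a=np.load('pics/top1.png.npz'); im=a['im'][:,:,::-1]
P=a
g=cv2.resize(im[155:245,210:340],None,fx=6,fy=6,interpolation=cv2.INTER_CUBIC)
m=cv2.resize(im[180:225,380:440],None,fx=6,fy=6,interpolation=cv2.INTER_CUBIC)
g=cv2.convertScaleAbs(g,alpha=1.6);m=cv2.convertScaleAbs(m,alpha=1.6)
c=np.zeros((590,780,3),np.uint8); c[:540,:]=g; c=c[:540]; c[0:270,780-360:]=m
cv2.imwrite('pics/crop1.png',c)
# board
hsv=cv2.cvtColor(im,cv2.COLOR_BGR2HSV); print(hsv[217,162],hsv[260,100],hsv[305,150])
k=(hsv[:,:,0]<16)&(hsv[:,:,1]>95)&(hsv[:,:,2]>60); k=k.astype(np.uint8)
sub=np.zeros_like(k); sub[180:255,125:200]=k[180:255,125:200]
cs,_=cv2.findContours(cv2.morphologyEx(sub,cv2.MORPH_CLOSE,np.ones((3,3))),0,2); c=max(cs,key=cv2.contourArea)
r=cv2.minAreaRect(c); print(r); 
for b in cv2.boxPoints(r): print(ray(P,*b,12).round(1))
print('centre',ray(P,*r[0],12).round(1))
# blue housing top z=80
k=((hsv[:,:,0]>100)&(hsv[:,:,0]<130)&(hsv[:,:,1]>120)).astype(np.uint8)
cs,_=cv2.findContours(k[150:215,205:275].copy(),0,2,offset=(205,150)); c=max(cs,key=cv2.contourArea); r=cv2.minAreaRect(c);print(r)
for b in cv2.boxPoints(r): print(ray(P,*b,80).round(1))
print(ray(P,403,205,105),ray(P,430,199,90))
E
```

```text
[ 17  99 129] [ 32  55 130] [ 15 111  76]
((161.45037841796875, 217.00973510742188), (46.901493072509766, 45.90971374511719), 7.352379322052002)
[472.3 434.4  12. ]
[615.8 419.8  12. ]
[596.6 272.5  12. ]
[453.6 288.3  12. ]
centre [534.2 353.7  12. ]
((236.9000244140625, 181.6999969482422), (28.174455642700195, 29.96331024169922), 26.56505012512207)
[613.5 168.2  80. ]
[694.9 128.8  80. ]
[656.4  52.6  80. ]
[575.4  92.3  80. ]
[ 561.49278784 -379.00866974  105.        ] [ 580.89617909 -462.80254203   90.        ]
```

View pics/crop1.png

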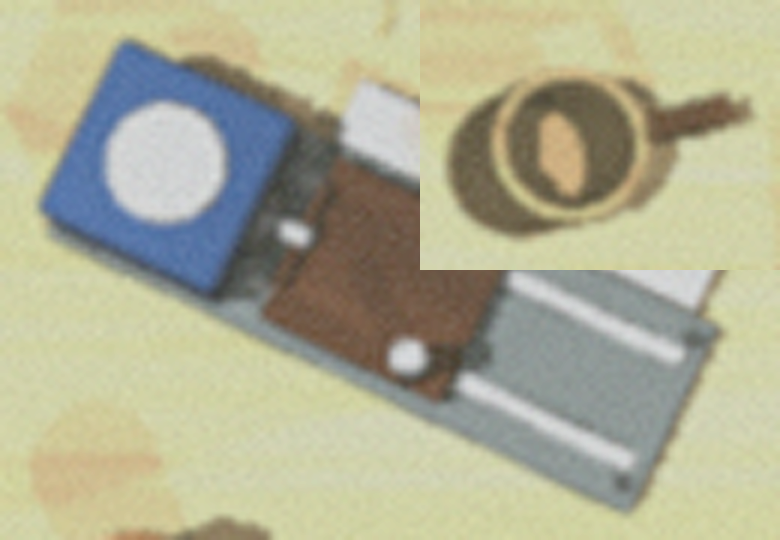

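The crop shows the mug rim centre near top-image (405,204.3) and the handle end near (433.7,197.5). The gauge base corner is near (315,240), and one post top is at (277.8,214.2). Next I compute poses.

```bash
python3 - <<'E'
from h import *
P=np.load('pics/top1.png.npz')
f=lambda x,y:(210+x/6,155+y/6)
m=ray(P,405,204.3,105); e=ray(P,433.7,197.5,90)
print('mug',m,'end',e,'len',np.hypot(*(e-m)[:2]),'yaw',np.degrees(np.arctan2(*(e-m)[1::-1])))
c1=ray(P,*f(630,510),14); c2=ray(P,*f(718,332),14)
print('base end corners',c1,c2,np.hypot(*(c1-c2)[:2]))
post=ray(P,*f(408,352),95); print('post -y',post)
H=[ray(P,*f(*q),80) for q in((125,40),(297,122),(213,295),(42,210))]; print('housing',H)
ax=(H[1]-H[0]+H[2]-H[3]); yaw=np.arctan2(ax[1],ax[0]); print('yaw',np.degrees(yaw))
r1=[ray(P,*f(*q),14) for q in((220,300),(630,510))]; d=r1[1]-r1[0]; yb=np.arctan2(d[1],d[0]); print('yaw base',np.degrees(yb))
u=np.array([np.cos(yb),np.sin(yb),0]);w=np.array([-u[1],u[0],0])
print('origin from base',(c1+c2)/2-165*u,'post',post-30*u+36*w,'housing',sum(H)/4+122*u)
print([proj(P,x) for x in [(c1+c2)/2]])
E
```

```text
mug [ 563.54647034 -384.88494866  105.        ] end [ 585.35302694 -473.82906111   90.        ] len 91.57827827577093 yaw -76.22443283013861
base end corners [ 462.1788271  -126.87710509   14.        ] [ 554.74509693 -173.16949739   14.        ] 103.49637623963952
post -y [537.14870949 -13.34041752  95.        ]
housing [array([695.89836998, 129.27707245,  80.        ]), array([654.13037424,  42.65026022,  80.        ]), array([567.05107339,  84.13230656,  80.        ]), array([609.84446946, 169.97715659,  80.        ])]
yaw -116.11832098562252
yaw base -117.18292970991621
origin from base [583.83939389  -3.24713573  14.        ] post [582.87758776  -3.09982711  95.        ] housing [575.99745547  -2.01620827  80.        ]
[array([322.35196524, 225.1289794 ])]
```

arm_command --motion '[[[20,-55,15],[0,0,-0.18]],[[60,-110,30],[0,0,-0.36]],[[100,-165,50],[0,0,-0.54]],[[140,-225,60],[0,0,-0.72]],[[180,-285,60],[0,0,-0.9]]]' --gripper 85

```text
clock: 0.72
position: [370.8, 277.7, 280.1]
tcp_rot: [-0.0, 0.596, 0.803, 0.0]
force: [0.5, 0.6, 0.1]
gripper_width: 84.9
```

arm_command --motion '[[[15,-60,0],[0,0,-0.01]],[[35,-120,0],[0,0,-0.02]],[[55,-180,0],[0,0,-0.03]],[[75,-240,0],[0,0,-0.04]],[[90,-300,0],[0,0,-0.05]]]'

```text
clock: 1.35
position: [460.4, -21.8, 279.9]
tcp_rot: [-0.0, 0.617, 0.787, 0.0]
force: [-0.2, 0.9, -0.2]
gripper_width: 85.2
```

arm_command --motion '[[[20,-60,0],[0,0,0]],[[40,-120,0],[0,0,0]],[[55,-180,-10],[0,0,0]],[[75,-240,-20],[0,0,0]],[[90,-300,-30],[0,0,0]]]'

```text
clock: 1.98
position: [549.4, -318.7, 249.9]
tcp_rot: [-0.001, 0.617, 0.787, 0.0]
force: [0.9, 0.5, 0.2]
gripper_width: 84.8
```

arm_command --motion '[[[12,-50,0],[0,0,0]],[[22,-85,0],[0,0,0]],[[22,-85,0],[0,0,0]]]'

```text
clock: 2.35
position: [571.1, -406.0, 247.8]
tcp_rot: [-0.002, 0.618, 0.786, 0.0]
force: [0.6, 1.2, 1.0]
gripper_width: 85.1
```

```bash
python3 - <<'E'
from h import *
o=manip.get_obs(); print(o['position'],o['tcp_rot'],o['clock'])
im,P=snap('wrist','w1.png'); print(P['R'],P['t'],P['intrinsics'])
for X in ([563.5,-385,105],[578,-443,95],[585,-474,95]): print(proj(P,X))
E
```

```text
[ 571.13949285 -406.01832627  247.83289172] [-1.63828478e-03  6.17665539e-01  7.86439181e-01  1.12095974e-04] 2.35
[[ 0.97169516  0.23622538 -0.00246821]
 [ 0.22841213 -0.9367864   0.2650644 ]
 [ 0.06030276 -0.25812556 -0.96422755]] [-457.28883293 -552.36494435  265.27577982] [[338.25951621   0.         276.81990209]
 [  0.         338.25951621 213.43560603]
 [  0.           0.           1.        ]]
[275.74555182 173.44356529]
[276.26323306 234.21522083]
[275.74532411 264.96948846]
```

View pics/w1.png

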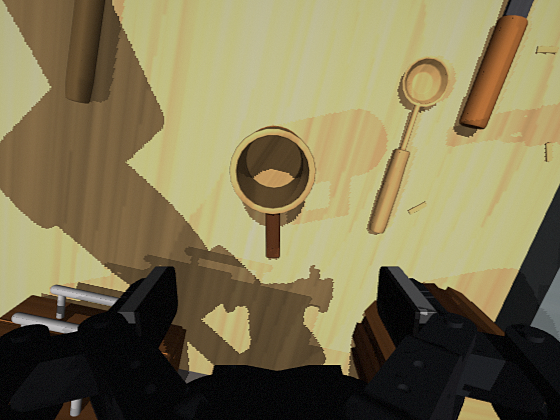

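The wrist view shows the mug rim centred at (272.5,170) and the handle running straight down to about (272.5,256). The jaws are already aligned to it.

```bash
python3 - <<'E'
from h import *
P=np.load('pics/w1.png.npz')
print(-P['R'].T@P['t'])
m=ray(P,272.5,170,105); print(m, ray(P,230,170,105),ray(P,315,170,105))
e=ray(P,272.5,256,95); s=ray(P,273,212,95); print(e,s)
d=(e-m)[:2]; print(np.hypot(*d),np.degrees(np.arctan2(d[1],d[0]))); u=d/np.hypot(*d); print('grip',m[:2]+60*u, e[:2]-25*u)
E
```

```text
[ 554.51533634 -340.95028006  401.06981452]
[ 560.02103061 -382.72568193  105.        ] [ 523.80125948 -391.5443408   105.        ] [ 596.21830449 -373.91250061  105.        ]
[ 579.71371933 -465.57620774   95.        ] [ 569.84861501 -422.37786405   95.        ]
85.15874362463373 -76.6295115904889
grip [ 573.89583985 -441.09938893] [ 573.93254881 -441.25382982]
```

arm_command --motion '[[[3,-35,-20],[0,0,0]],[[3,-35,-70],[0,0,0]],[[3,-35,-115],[0,0,0]],[[3,-35,-148],[0,0,0]],[[3,-35,-162],[0,0,0]]]'

```text
clock: 3.02
position: [573.1, -437.1, 84.4]
tcp_rot: [-0.004, 0.617, 0.787, 0.001]
force: [-0.7, -0.1, 0.6]
gripper_width: 85.0
```

arm_command --motion '[[[0,0,0],[0,0,0]],[[0,0,0],[0,0,0]],[[0,0,0],[0,0,0]],[[0,0,0],[0,0,0]],[[0,0,0],[0,0,0]]]' --gripper 5

```text
clock: 3.65
position: [573.9, -437.7, 85.8]
tcp_rot: [-0.002, 0.617, 0.787, 0.001]
force: [0.1, -0.4, 3.2]
gripper_width: 4.8
```

```bash
python3 - <<'E'
from h import *
im,P=snap('wrist','w2.png')
print(manip.get_obs()['gripper_width'],manip.get_obs()['position'])
E
```

```text
4.952804281647643 [ 573.84809837 -437.76255415   85.77129399]
```

View pics/w2.png

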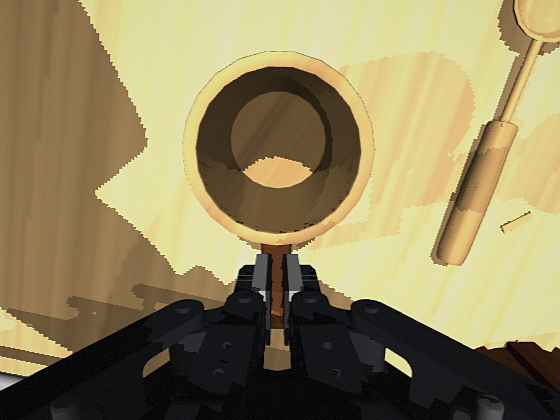

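The wrist view shows the pads close together around the bar at (275,270), but the width is 4.9 mm rather than the bar's 14 mm. I'll check by projecting known points.

```bash
python3 - <<'E'
from h import *
P=np.load('pics/w2.png.npz')
u=np.array([np.cos(np.radians(-76.6)),np.sin(np.radians(-76.6)),0]); w=np.array([-u[1],u[0],0])
tcp=np.array([573.85,-437.76,85.77]); z=np.array([0,0,1])
for n,X in (('tcp',tcp),('tip mugside',tcp-17*z-11*u),('tip far',tcp-17*z+11*u),('padtop mugside',tcp+5*z-11*u)): print(n,X.round(1),proj(P,X).round(1),proj(P,X+7*w).round(1),proj(P,X+2.5*w).round(1))
m=np.array([560,-382.7,0])
for n,X in (('rim',m+105*z),('bar start',m+38*u+95*z),('bar end',m+85*u+95*z),('bar end low',m+85*u+81*z)): print(n,X.round(1),proj(P,X).round(1),proj(P,X+7*w).round(1))
# rim circle fit scale
for zz in (90,95,100,105): print(zz,ray(P,185,148,zz).round(1),ray(P,375,148,zz).round(1),np.linalg.norm(ray(P,185,148,zz)-ray(P,375,148,zz)))
im=P['im'][230:360,215:345,::-1]
cv2.imwrite('pics/w2c.png',cv2.convertScaleAbs(cv2.resize(im,None,fx=4.5,fy=4.5,interpolation=2),alpha=2.2))
E
```

```text
tcp [ 573.8 -437.8   85.8] [279.1 262.8] [293.5 262.9] [284.3 262.8]
tip mugside [ 571.3 -427.1   68.8] [279.2 230.6] [292.4 230.7] [283.9 230.6]
tip far [ 576.4 -448.5   68.8] [278.9 268.9] [291.7 269. ] [283.4 268.9]
padtop mugside [ 571.3 -427.1   90.8] [279.4 245.3] [294.4 245.4] [284.8 245.3]
rim [ 560.  -382.7  105. ] [278.8 148. ] [296.7 148.1]
bar start [ 568.8 -419.7   95. ] [278.  232.3] [293.6 232.4]
bar end [ 579.7 -465.4   95. ] [277.2 324.4] [291.7 324.5]
bar end low [ 579.7 -465.4   81. ] [277.3 308.9] [290.6 309. ]
90 [ 520.8 -393.5   90. ] [ 600.8 -373.8   90. ] 82.47141154398928
95 [ 522.  -392.8   95. ] [ 599.4 -373.8   95. ] 79.70633299221683
100 [ 523.2 -392.1  100. ] [ 597.9 -373.8  100. ] 76.94125444044441
105 [ 524.4 -391.5  105. ] [ 596.5 -373.8  105. ] 74.17617588867198
```

View pics/w2c.png

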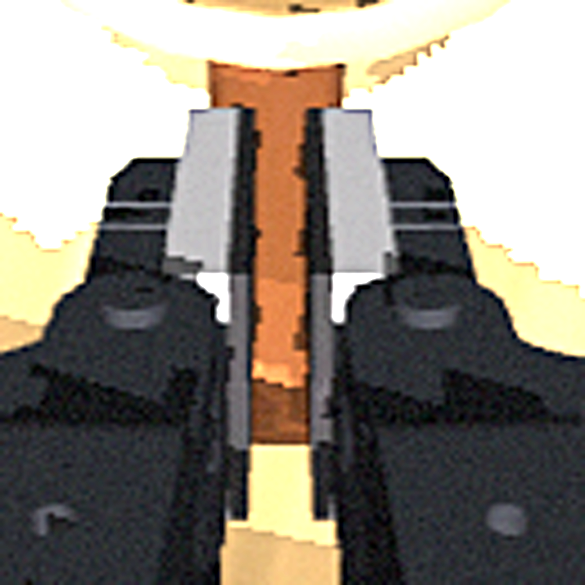

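The crop shows the pads' gap narrower than the bar and sitting above it. The fingertips are really about 25 mm higher than the stated tool geometry; the open-jaw spacing in the first wrist view implies the same. The rim still projects where it should, so the mug hasn't moved. I'll open, go 20 mm lower and close again.

arm_command --motion '[[[0,-1,2],[0,0,0]],[[0,-2,2],[0,0,0]],[[0,-3,2],[0,0,0]],[[0,-3,-10],[0,0,0]],[[0,-3,-20],[0,0,0]]]' --gripper 60

```text
clock: 4.32
position: [573.4, -440.4, 64.3]
tcp_rot: [-0.003, 0.617, 0.787, 0.001]
force: [-0.3, -0.3, -0.5]
gripper_width: 60.0
```

arm_command --motion '[[[0,0,0],[0,0,0]],[[0,0,0],[0,0,0]],[[0,0,0],[0,0,0]],[[0,0,0],[0,0,0]]]' --gripper 5

```text
clock: 4.82
position: [573.5, -440.5, 64.6]
tcp_rot: [-0.003, 0.617, 0.787, 0.001]
force: [0.8, -0.7, -0.6]
gripper_width: 12.6
```

Width 12.6 mm, so the bar is held. I'll lift and carry the mug over the gauge.

arm_command --motion '[[[0,0,10],[0,0,0]],[[0,0,35],[0,0,0]],[[0,0,70],[0,0,0]],[[0,0,105],[0,0,0]],[[0,10,135],[0,0,0]]]'

```text
clock: 5.45
position: [573.5, -431.1, 201.6]
tcp_rot: [-0.002, 0.617, 0.787, 0.0]
force: [0.4, -0.2, -2.9]
gripper_width: 12.5
```

arm_command --motion '[[[0,30,0],[0,0,-0.08]],[[0,75,5],[0,0,-0.22]],[[0,130,5],[0,0,-0.36]],[[-5,185,5],[0,0,-0.52]],[[-10,240,5],[0,0,-0.7]]]'

```text
clock: 6.08
position: [563.1, -189.4, 207.2]
tcp_rot: [-0.002, 0.851, 0.525, 0.001]
force: [0.1, 0.1, -2.0]
gripper_width: 12.7
```

arm_command --motion '[[[-2,45,0],[0,0,0]],[[-4,90,0],[0,0,0]],[[-6,120,0],[0,0,0]],[[-7,135,0],[0,0,0]],[[-7,138,0],[0,0,0]]]'

```text
clock: 6.7
position: [556.1, -51.2, 207.5]
tcp_rot: [-0.001, 0.851, 0.526, 0.001]
force: [0.3, -0.0, -2.5]
gripper_width: 12.8
```

```bash
python3 - <<'E'
from h import *
o=manip.get_obs(); print(o['clock'],o['position'],o['tcp_rot'],o['gripper_width'],o['force'])
im,P=snap('wrist','w3.png'); im2,P2=snap('top','top3.png')
a=cv2.resize(im2[150:250,210:340,::-1],None,fx=4.3,fy=4.3,interpolation=2)
c=np.zeros((430,560+0,3),np.uint8); c[:420]=im[:,:,::-1]
b=cv2.resize(a,(240,185)); out=np.zeros((420,800,3),np.uint8); out[:,:560]=im[:,:,::-1]; out[:185,560:]=b
cv2.imwrite('pics/w3v.png',cv2.convertScaleAbs(out,alpha=1.4))
E
```

```text
6.7 [556.05185754 -51.22366086 207.46763941] [-0.0012512   0.85078743  0.52550698  0.00126477] 12.788063441845388 [ 0.27269424 -0.01495732 -2.52336078]
```

View pics/w3v.png

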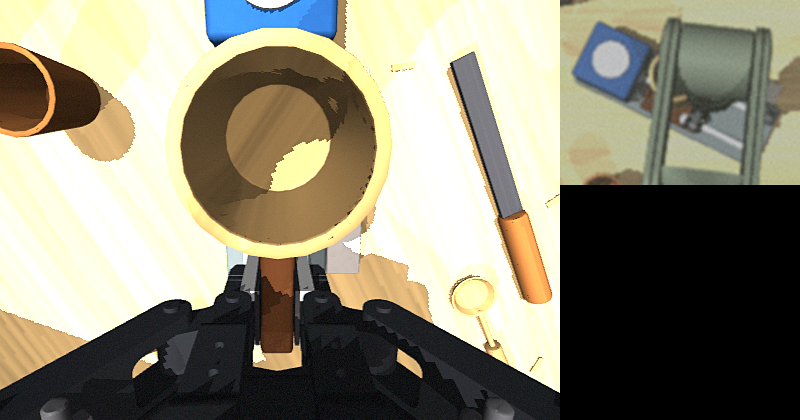

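The view shows the mug hanging upright with its rim at about (280,145). The housing's side edges are at columns about 206 and 337 (rows 0–40). The gauge base's left edge is at about (228,260), and the scale's outer edge is at about (360,260).

```bash
python3 - <<'E'
from h import *
P=np.load('pics/w3.png.npz'); im=P['im']
print(im[25,196:216].tolist()[::2]); print('R',im[15,328:344].tolist()[::2]); 
for r in (256,264): print(r,[(c,im[r,c].tolist()) for c in list(range(222,236,2))+list(range(350,366,2))])
print('col225',[(r,im[r,225].tolist()) for r in range(26,48,2)])
g=np.array([581,-3,0]); yb=np.radians(-116.5);u=np.array([np.cos(yb),np.sin(yb),0]);w=np.array([-u[1],u[0],0]);z=np.array([0,0,1])
loc=lambda X:(round(float((X-g)@u),1),round(float((X-g)@w),1))
print('mug axis',loc(ray(P,280,143,105+143-4)), ray(P,280,143,244))
for n,p,zz in (('hous L',(206,25),80),('hous R',(337,15),80),('base L',(228,262),14),('scale out',(360,260),20)): print(n,loc(ray(P,*p,zz)))
print('hous top front L pred', proj(P,g-72*u-50*w+80*z),proj(P,g-72*u-48*w+80*z),proj(P,g-72*u+48*w+80*z),'foot',proj(P,g-72*u-48*w+14*z))
E
```

```text
[[233, 231, 176], [233, 231, 171], [234, 231, 172], [234, 232, 169], [251, 247, 174], [33, 78, 136], [42, 99, 169], [47, 112, 187], [52, 117, 201], [52, 118, 201]]
R [[40, 95, 164], [40, 95, 164], [37, 85, 145], [34, 73, 125], [3, 37, 81], [125, 100, 64], [117, 98, 64], [120, 99, 66]]
256 [(222, [237, 235, 172]), (224, [240, 237, 171]), (226, [175, 177, 144]), (228, [150, 161, 165]), (230, [153, 162, 162]), (232, [152, 161, 164]), (234, [152, 164, 164]), (350, [144, 135, 130]), (352, [145, 136, 130]), (354, [145, 137, 133]), (356, [146, 137, 132]), (358, [139, 132, 128]), (360, [107, 87, 60]), (362, [106, 84, 55]), (364, [158, 125, 84])]
264 [(222, [238, 235, 169]), (224, [238, 237, 175]), (226, [193, 190, 134]), (228, [148, 159, 162]), (230, [155, 166, 167]), (232, [155, 165, 166]), (234, [159, 170, 171]), (350, [147, 137, 132]), (352, [144, 136, 130]), (354, [142, 133, 129]), (356, [143, 134, 129]), (358, [139, 133, 130]), (360, [160, 129, 83]), (362, [158, 129, 84]), (364, [155, 126, 85])]
col225 [(26, [52, 120, 202]), (28, [52, 117, 200]), (30, [54, 118, 201]), (32, [52, 115, 193]), (34, [44, 99, 168]), (36, [37, 83, 141]), (38, [25, 66, 119]), (40, [67, 63, 66]), (42, [245, 239, 152]), (44, [234, 230, 151]), (46, [235, 232, 151])]
mug axis (-4.8, -0.2) [582.94344582   1.43717131 244.        ]
hous L (-81.1, -54.3)
hous R (-87.5, 43.2)
base L (138.7, -56.1)
scale out (134.0, 88.3)
hous top front L pred [212.37399989  38.38935956] [215.02603167  38.38125273] [342.43120274  37.99179627] foot [227.48158761  54.78742992]
```

Gauge lateral correction is about -3.5 mm. Longitudinally the mug is within 1–2 mm of mid-play. Lowering.

arm_command --motion '[[[-3,2,-10],[0,0,0]],[[-3,2,-30],[0,0,0]],[[-3,2,-45],[0,0,0]],[[-3,2,-55],[0,0,0]],[[-3,2,-60],[0,0,0]]]'

```text
clock: 7.42
position: [553.1, -50.3, 146.6]
tcp_rot: [-0.001, 0.851, 0.525, 0.001]
force: [-0.8, -0.2, -1.8]
gripper_width: 12.6
```

```bash
python3 - <<'E'
from h import *
im,P=snap('scene','s4.png'); o=manip.get_obs(); print(o['force'],o['torque'],o['position'])
cv2.imwrite('pics/s4v.png',cv2.convertScaleAbs(cv2.resize(im[170:310,190:370,::-1],None,fx=4,fy=4,interpolation=2),alpha=1.5))
E
```

```text
[-0.32838904  0.08777822 -2.62243307] [-0.06684562  0.04206996  0.03955008] [552.91892436 -50.21208413 146.29163727]
```

View pics/s4v.png

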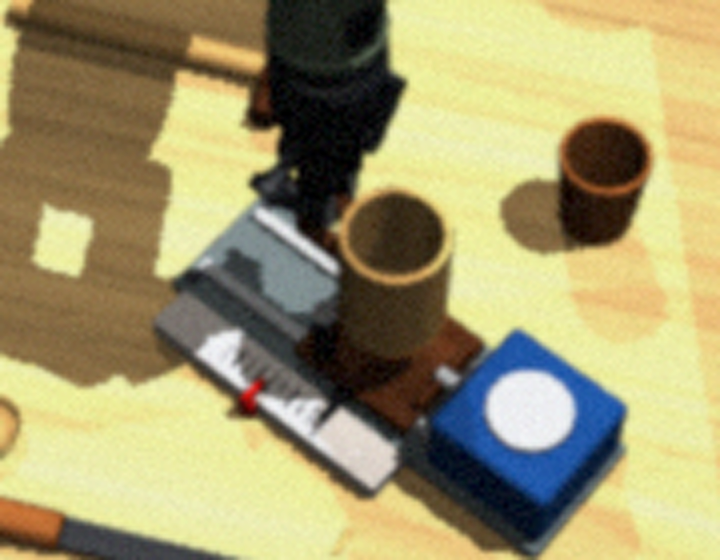

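The mug is between the posts and the lip with no contact force, its bottom at about z = 82. The red clip is at crop (250,397) and the pointer near (325,415). Continuing down.

arm_command --motion '[[[0,0,-15],[0,0,0]],[[0,0,-30],[0,0,0]],[[0,0,-38],[0,0,0]],[[0,0,-42],[0,0,0]],[[0,0,-44],[0,0,0]]]'

```text
clock: 8.1
position: [553.1, -50.2, 102.2]
tcp_rot: [-0.002, 0.851, 0.525, 0.001]
force: [-0.2, -0.5, -2.4]
gripper_width: 12.6
```

```bash
python3 - <<'E'
from h import *
P=np.load('pics/s4.png.npz'); im=P['im']
o=manip.get_obs(); print(o['force'],o['position'])
h=cv2.cvtColor(im,cv2.COLOR_RGB2HSV)
k=((h[:,:,0]<6)|(h[:,:,0]>174))&(h[:,:,1]>180)&(h[:,:,2]>80); k[:, :240]=0;k[:,265:]=0;k[:255]=0;k[285:]=0
ys,xs=np.nonzero(k); print('red',len(xs),xs.mean(),ys.mean(),xs.min(),xs.max(),ys.min(),ys.max())
cr=im[240:300,228:300,::-1]
cv2.imwrite('pics/s4m.png',cv2.convertScaleAbs(cv2.resize(cr,None,fx=10,fy=10,interpolation=2),alpha=1.8))
E
```

```text
[-0.23702165 -0.54643777 -2.40844738] [553.11081189 -50.24557873 102.19809343]
red 14 252.28571428571428 268.42857142857144 250 254 265 271
```

View pics/s4m.png

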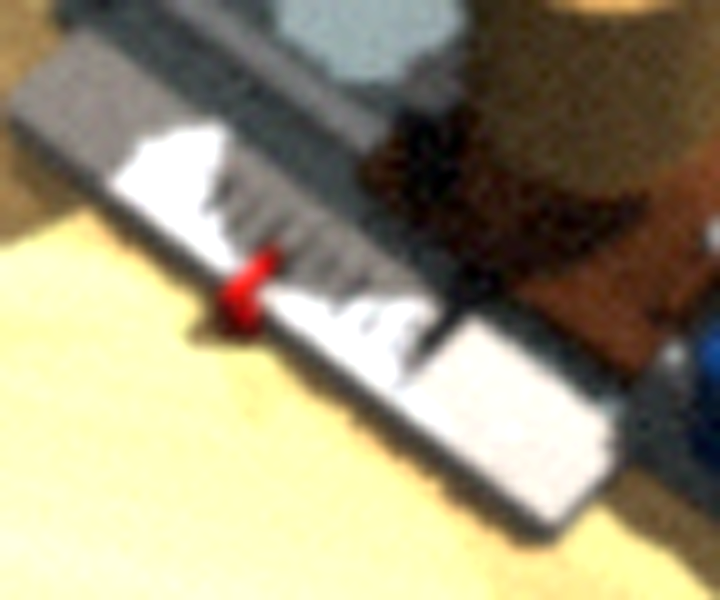

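The crop shows the pointer running from (470,290) to its tip at about (415,365), and the red clip from (272,255) to (235,330).

```bash
python3 - <<'E'
from h import *
P=np.load('pics/s4.png.npz')
g=np.array([577.9,-1.4,0])
for y in (-115.6,-116.5):
    yb=np.radians(y);u=np.array([np.cos(yb),np.sin(yb),0]);w=np.array([-u[1],u[0],0])
    loc=lambda X:(round(float((X-g)@u),1),round(float((X-g)@w),1))
    for n,p,zz in (('ptr root',(470,295),31),('ptr tip',(415,365),31),('clip in',(270,257),29),('clip out top',(238,305),29),('clip foot',(238,330),20),('scale end far',(95,40),20),('scale out R',(545,530),20),('scale out L',(15,110),20),('tick-most L',(225,190),20)):
        print(n,loc(ray(P,228+p[0]/10-.5+.05,240+p[1]/10-.45,zz)))
E
```

```text
ptr root (0.1, 52.7)
ptr tip (-2.3, 79.4)
clip in (52.2, 79.1)
clip out top (49.0, 96.4)
clip foot (47.1, 99.1)
scale end far (142.5, 54.7)
scale out R (-59.3, 90.9)
scale out L (144.4, 87.1)
tick-most L (79.9, 67.7)
ptr root (-0.7, 52.7)
ptr tip (-3.5, 79.4)
clip in (51.0, 79.9)
clip out top (47.5, 97.2)
clip foot (45.6, 99.9)
scale end far (141.6, 56.9)
scale out R (-60.7, 90.0)
scale out L (143.0, 89.4)
tick-most L (78.9, 68.9)
```

arm_command --motion '[[[0,0,-1],[0,0,0]],[[0,0,-2],[0,0,0]],[[0,0,-3],[0,0,0]],[[0,0,-3],[0,0,0]]]'

```text
clock: 8.6
position: [553.3, -50.5, 99.7]
tcp_rot: [-0.001, 0.851, 0.525, 0.001]
force: [-0.7, -0.6, 0.8]
gripper_width: 13.2
```

Landed (the vertical force went from -2.4 to +0.8 N). The marker is about 53–54 mm out. I'll pull roughly 45 mm first, then look.

arm_command --motion '[[[0,0,0],[0,0,0]],[[-2,-3,0],[0,0,0]],[[-4,-7,0],[0,0,0]],[[-7,-14,0],[0,0,0]],[[-10,-21,0],[0,0,0]]]'

```text
clock: 9.22
position: [542.5, -71.1, 99.5]
tcp_rot: [-0.002, 0.851, 0.525, 0.001]
force: [-0.8, 5.1, -0.9]
gripper_width: 12.4
```

arm_command --motion '[[[-2,-4,0],[0,0,0]],[[-5,-9,0],[0,0,0]],[[-7,-14,0],[0,0,0]],[[-10,-19,0],[0,0,0]],[[-10,-19,0],[0,0,0]]]'

```text
clock: 9.85
position: [533.2, -90.1, 99.5]
tcp_rot: [-0.002, 0.852, 0.524, 0.002]
force: [2.0, 5.9, -3.4]
gripper_width: 12.9
```

```bash
cat > look.py <<'E'
import sys
from h import *
im,P=snap('scene',sys.argv[1]); o=manip.get_obs(); print(o['clock'],o['force'],o['position'],o['gripper_width'])
cv2.imwrite('pics/v'+sys.argv[1],cv2.convertScaleAbs(cv2.resize(im[240:300,228:300,::-1],None,fx=10,fy=10,interpolation=2),alpha=1.8))
E
python3 look.py s5.png
```

```text
9.9 [ 3.68353696  5.93840519 -3.8684992 ] [533.23709974 -89.93120982  99.53346595] 12.964584748111319
```

View pics/vs5.png

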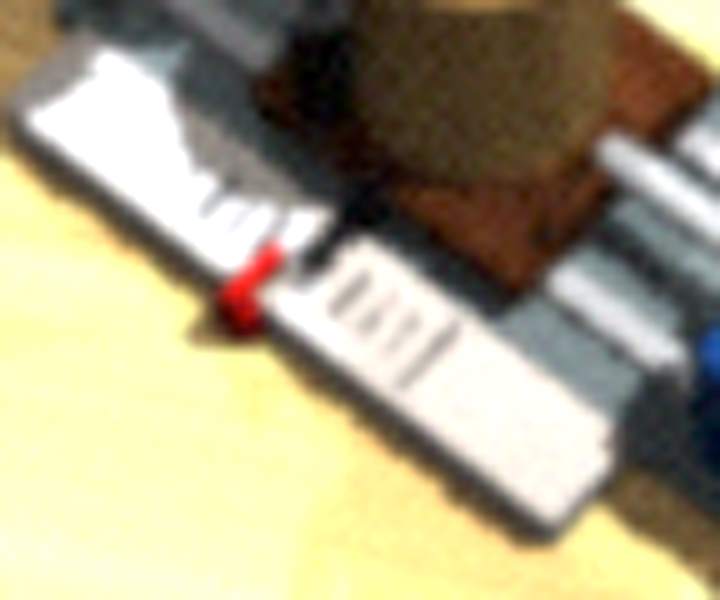

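The mug bears on the posts. The pointer tip is now at crop (308,270), and the red clip's inner end is at (272,255).

```bash
python3 - <<'E'
from h import *
P=np.load('pics/s5.png.npz'); im=P['im']
g=np.array([577.9,-1.4,0]); yb=np.radians(-116.3);u=np.array([np.cos(yb),np.sin(yb),0]);w=np.array([-u[1],u[0],0])
loc=lambda X:(round(float((X-g)@u),1),round(float((X-g)@w),1))
px=lambda x,y,z:loc(ray(P,228+x/10-.45,240+y/10-.45,z))
print('s4 tip',px(415,365,31),'s5 tip',px(308,272,31),'s5 root',px(352,200,31),'clip in',px(272,252,29))
# objective: sample rows across strip at gauge y=66..80 along x
K=lambda x,y,z:proj(P,g+x*u+y*w+np.array([0,0,z]))
for f in('s4','s5'):
    I=np.load(f'pics/{f}.png.npz')['im'].astype(np.float32)
    for y,z in ((62,31),(68,31),(74,31),(80,29),(86,29),(90,29)):
        xs=np.arange(-12,64,2.); uv=np.array([K(x,y,z) for x in xs],np.float32)
        s=cv2.remap(I,uv[:,0][None],uv[:,1][None],1)[0]
        print(f,y,'dark',xs[np.argsort(s.sum(1))[:4]],'red',[int(x) for x,c in zip(xs,s) if c[0]>1.7*c[1]+10])
E
```

```text
s4 tip (-3.2, 79.4) s5 tip (39.1, 77.0) s5 root (45.0, 51.6) clip in (51.9, 78.2)
s4 62 dark [ 0. -2.  2. -4.] red []
s4 68 dark [-2.  0. 26. 56.] red []
s4 74 dark [-2. 54. 56. 46.] red []
s4 80 dark [48. 50. 46. 52.] red [48, 50, 52, 54]
s4 86 dark [50. 48. 52. 46.] red [48, 50, 52, 54]
s4 90 dark [50. 48. 52. 54.] red [48, 50, 52, 54]
s5 62 dark [40. 42. 38. 44.] red []
s5 68 dark [40. 42. 38. 44.] red []
s5 74 dark [40. 42. 38. 44.] red []
s5 80 dark [48. 50. 52. 46.] red [48, 50, 52, 54]
s5 86 dark [50. 48. 52. 46.] red [48, 50, 52]
s5 90 dark [50. 48. 52. 54.] red [48, 50, 52, 54]
```

The pointer is at x≈41 and the clip centre at x≈50.5–51, so about 9.5 mm is left. I'll pull that and hold.

arm_command --motion '[[[-1,-3,0],[0,0,0]],[[-2,-5,0],[0,0,0]],[[-3,-7,0],[0,0,0]],[[-4,-9,0],[0,0,0]],[[-4,-9,0],[0,0,0]]]'

```text
clock: 10.52
position: [529.3, -98.1, 99.4]
tcp_rot: [-0.003, 0.852, 0.524, 0.003]
force: [2.1, 6.1, -2.4]
gripper_width: 12.5
```

```bash
python3 look.py s6.png; cat > pm.py <<'E'
import sys
from h import *
f=sys.argv[1]; P=np.load(f'pics/{f}.png.npz'); I=P['im'].astype(np.float32)
g=np.array([577.9,-1.4,0]); yb=np.radians(-116.3);u=np.array([np.cos(yb),np.sin(yb),0]);w=np.array([-u[1],u[0],0])
for y,z in ((62,31),(66,31),(70,31),(74,31),(80,29),(86,29)):
    xs=np.arange(-12,70,1.); uv=np.array([proj(P,g+x*u+y*w+np.array([0,0,z])) for x in xs],np.float32)
    s=cv2.remap(I,uv[:,0][None],uv[:,1][None],1)[0]
    print(y,'dark',xs[np.argsort(s.sum(1))[:5]],'red',[int(x) for x,c in zip(xs,s) if c[0]>1.7*c[1]+10])
E
python3 pm.py s6
```

```text
10.575 [ 2.20261672  7.66175135 -2.97282873] [529.37527622 -98.10651555  99.43150017] 12.67172515488418
62 dark [50. 49. 48. 51. 47.] red []
66 dark [49. 48. 50. 47. 51.] red []
70 dark [49. 48. 50. 47. 51.] red []
74 dark [49. 48. 47. 50. 51.] red []
80 dark [49. 50. 48. 51. 47.] red [48, 49, 50, 51, 52, 53, 54]
86 dark [50. 49. 48. 51. 47.] red [48, 49, 50, 51, 52, 53]
```

View pics/vs6.png

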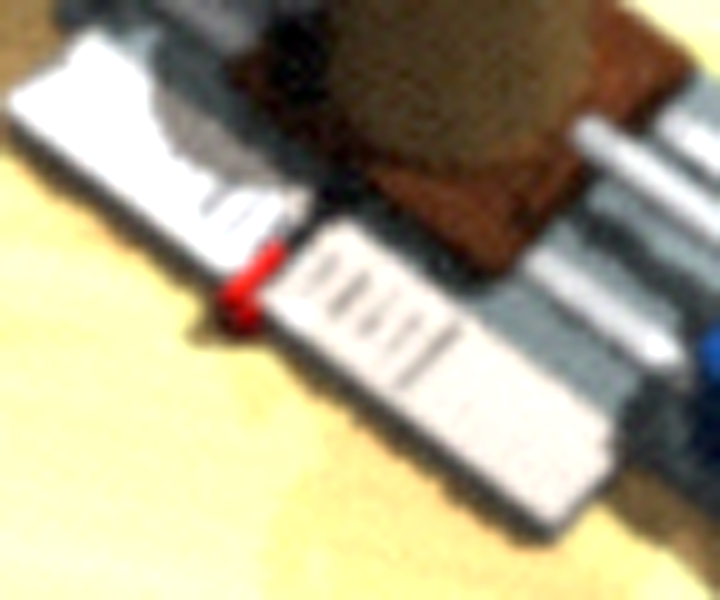

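The pointer is at about 49 and lines up nearly with the clip at about 50.5. I'll nudge 1.5 mm more and hold over 2 s.

arm_command --motion '[[[-1,-1,0],[0,0,0]],[[-1,-1,0],[0,0,0]],[[-1,-1,0],[0,0,0]],[[-1,-1,0],[0,0,0]],[[-1,-1,0],[0,0,0]]]'

```text
clock: 11.2
position: [529.1, -98.4, 99.4]
tcp_rot: [-0.003, 0.852, 0.524, 0.004]
force: [3.4, 7.7, -4.5]
gripper_width: 12.9
```

arm_command --motion '[[[0,0,0],[0,0,0]],[[0,0,0],[0,0,0]],[[0,0,0],[0,0,0]],[[0,0,0],[0,0,0]],[[0,0,0],[0,0,0]]]'

```text
clock: 11.82
position: [529.6, -97.5, 99.4]
tcp_rot: [-0.004, 0.852, 0.523, 0.005]
force: [2.3, 7.0, -1.8]
gripper_width: 12.5
```

arm_command --motion '[[[0,0,0],[0,0,0]],[[0,0,0],[0,0,0]],[[0,0,0],[0,0,0]],[[0,0,0],[0,0,0]],[[0,0,0],[0,0,0]]]'

```text
clock: 12.45
position: [530.0, -96.7, 99.3]
tcp_rot: [-0.004, 0.852, 0.523, 0.006]
force: [2.3, 7.3, -3.4]
gripper_width: 12.5
```

arm_command --motion '[[[0,0,0],[0,0,0]],[[0,0,0],[0,0,0]],[[0,0,0],[0,0,0]],[[0,0,0],[0,0,0]],[[0,0,0],[0,0,0]]]'

```text
clock: 13.08
position: [530.3, -96.0, 99.3]
tcp_rot: [-0.005, 0.852, 0.523, 0.007]
force: [2.4, 7.4, -2.9]
gripper_width: 12.4
```

```bash
python3 look.py s7.png; python3 pm.py s7
python3 - <<'E'
from h import *
P=np.load('pics/s7.png.npz')
im=P['im'][170:300,200:370,::-1]; cv2.imwrite('pics/s7v.png',cv2.convertScaleAbs(cv2.resize(im,None,fx=4.5,fy=4.5,interpolation=2),alpha=1.7))
E
```

```text
13.125 [ 2.86046622  6.33727925 -3.87358974] [530.28891212 -96.01286181  99.28397879] 12.670719524457603
62 dark [46. 47. 45. 48. 49.] red []
66 dark [47. 46. 48. 45. 49.] red []
70 dark [47. 46. 48. 45. 49.] red []
74 dark [47. 46. 45. 48. 49.] red []
80 dark [48. 49. 50. 47. 51.] red [48, 49, 50, 51, 52, 53, 54]
86 dark [50. 49. 48. 51. 47.] red [48, 49, 50, 51, 52, 53]
```

Each call restarts from the measured pose, so the pull sagged about 0.8 mm per call and the pointer is now about 3.5 mm short. I'll pull back up and hold, adding a bias against the sag.

arm_command --motion '[[[-1,-2,0],[0,0,0]],[[-2,-4,0],[0,0,0]],[[-2,-4.2,0],[0,0,0]],[[-2,-4.2,0],[0,0,0]],[[-2,-4.2,0],[0,0,0]]]'

```text
clock: 13.75
position: [528.6, -99.4, 99.2]
tcp_rot: [-0.005, 0.852, 0.523, 0.008]
force: [1.7, 7.2, -2.1]
gripper_width: 12.3
```

arm_command --motion '[[[-0.4,-0.9,0],[0,0,0]],[[-0.4,-0.9,0],[0,0,0]],[[-0.4,-0.9,0],[0,0,0]],[[-0.4,-0.9,0],[0,0,0]],[[-0.4,-0.9,0],[0,0,0]]]'

```text
clock: 14.38
position: [528.6, -99.4, 99.2]
tcp_rot: [-0.006, 0.852, 0.523, 0.009]
force: [2.9, 8.4, -3.1]
gripper_width: 12.7
```

```bash
python3 look.py s8.png; python3 pm.py s8
```

```text
14.425 [ 2.89329691  7.692768   -1.45368128] [528.63025431 -99.40843124  99.21570702] 12.696836569478043
62 dark [50. 51. 52. 49. 53.] red []
66 dark [50. 51. 52. 49. 53.] red []
70 dark [51. 50. 52. 53. 49.] red []
74 dark [51. 50. 52. 49. 53.] red []
80 dark [49. 50. 48. 51. 52.] red [48, 49, 50, 51, 52, 53, 54]
86 dark [50. 49. 48. 51. 47.] red [48, 49, 50, 51, 52, 53]
```

The pointer and clip both read about 50.8. Holding more than 2 s.

arm_command --motion '[[[-0.4,-0.9,0],[0,0,0]],[[-0.4,-0.9,0],[0,0,0]],[[-0.4,-0.9,0],[0,0,0]],[[-0.4,-0.9,0],[0,0,0]],[[-0.4,-0.9,0],[0,0,0]]]'

```text
clock: 15.05
position: [528.6, -99.4, 99.2]
tcp_rot: [-0.007, 0.853, 0.523, 0.01]
force: [2.6, 7.4, -2.7]
gripper_width: 12.7
```

arm_command --motion '[[[-0.4,-0.9,0],[0,0,0]],[[-0.4,-0.9,0],[0,0,0]],[[-0.4,-0.9,0],[0,0,0]],[[-0.4,-0.9,0],[0,0,0]],[[-0.4,-0.9,0],[0,0,0]]]'

```text
clock: 15.68
position: [528.6, -99.4, 99.2]
tcp_rot: [-0.007, 0.853, 0.522, 0.011]
force: [2.6, 8.5, -2.7]
gripper_width: 12.9
```

arm_command --motion '[[[-0.4,-0.9,0],[0,0,0]],[[-0.4,-0.9,0],[0,0,0]],[[-0.4,-0.9,0],[0,0,0]],[[-0.4,-0.9,0],[0,0,0]],[[-0.4,-0.9,0],[0,0,0]]]'

```text
clock: 16.3
position: [528.5, -99.5, 99.1]
tcp_rot: [-0.008, 0.853, 0.522, 0.012]
force: [2.3, 7.8, -2.2]
gripper_width: 12.6
```

```bash
python3 look.py s9.png; python3 pm.py s9|tail -3
python3 - <<'E'
from h import *
P=np.load('pics/s9.png.npz')
im=P['im'][170:300,200:370,::-1]; cv2.imwrite('pics/s9v.png',cv2.convertScaleAbs(cv2.resize(im,None,fx=4.5,fy=4.5,interpolation=2),alpha=1.7))
E
```

```text
16.35 [ 3.05130973  8.90197726 -2.8425623 ] [528.52875531 -99.49237471  99.09939722] 12.54172543919242
74 dark [51. 50. 52. 49. 53.] red []
80 dark [49. 50. 51. 48. 52.] red [48, 49, 50, 51, 52, 53, 54]
86 dark [50. 49. 51. 48. 52.] red [48, 49, 50, 51, 52, 53]
```

View pics/s9v.png

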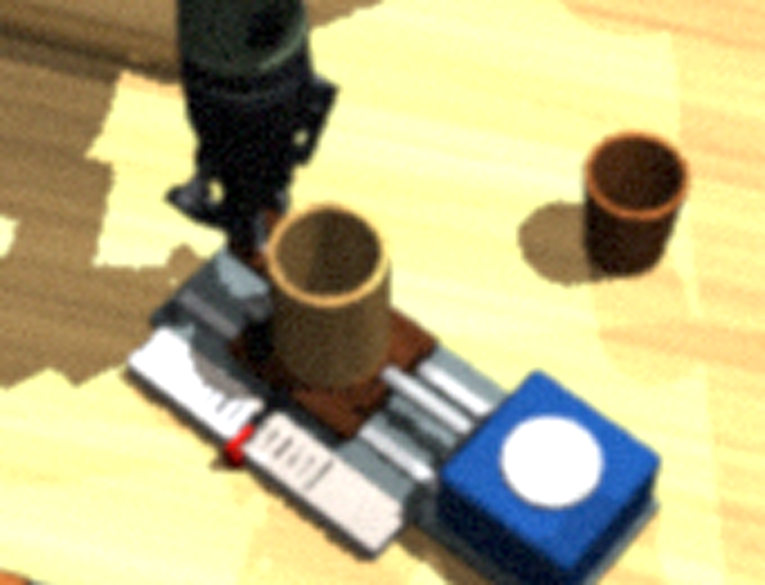

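Pointer and clip coincide, and the mug is upright on the plate against the posts; it has been held more than 2.5 s. Now I return slowly, undoing the small pitch sag on the way.

arm_command --motion '[[[1.5,3,0],[0,0,0]],[[4,8,0],[0,0,0]],[[7,14,0],[0,0,0]],[[10,20,0],[-0.005,0.002,0]],[[12.5,25,0],[-0.01,0.005,0]]]'

```text
clock: 16.98
position: [540.8, -74.1, 99.2]
tcp_rot: [-0.005, 0.853, 0.522, 0.007]
force: [-0.0, 3.8, 0.1]
gripper_width: 12.5
```

arm_command --motion '[[[2.5,5,0],[0,0,0]],[[5.5,10.5,0],[-0.005,0.002,0]],[[8,16,0],[-0.01,0.005,0]],[[10,20,0],[-0.015,0.007,0]],[[11.5,23,0],[-0.015,0.007,0]]]'

```text
clock: 17.6
position: [551.9, -52.0, 99.7]
tcp_rot: [0.0, 0.852, 0.523, -0.001]
force: [-4.3, -3.3, 5.6]
gripper_width: 12.4
```

```bash
python3 look.py s10.png; python3 pm.py s10
```

```text
17.65 [-3.12107354 -0.35230455  3.23427455] [552.37358909 -51.95071907  99.68421987] 12.762550810374888
62 dark [-1.  0. -2.  1. -3.] red []
66 dark [-2. -1.  0. -3.  1.] red []
70 dark [-2. -1.  0. -3.  1.] red []
74 dark [-2. -1.  0. -3.  1.] red []
80 dark [49. 48. 50. 51. 52.] red [48, 49, 50, 51, 52, 53, 54]
86 dark [49. 50. 48. 51. 47.] red [48, 49, 50, 51, 52, 53]
```

The gauge is home (pointer reads the same as at the start) and the clip is unchanged. Lifting and carrying to the small cork board.

arm_command --motion '[[[0.5,1,0],[0,0,0]],[[0.5,1,0],[0,0,0]],[[0.5,1,8],[0,0,0]],[[0.5,1,30],[0,0,0]],[[0.5,1,60],[0,0,0]]]'

```text
clock: 18.27
position: [552.9, -50.9, 159.4]
tcp_rot: [0.0, 0.852, 0.523, -0.001]
force: [-0.4, 0.7, -3.1]
gripper_width: 12.5
```

arm_command --motion '[[[0,0,30],[0,0,0]],[[0,10,45],[0,0,0]],[[-5,50,45],[0,0,0]],[[-12,100,45],[0,0,0]],[[-18,150,45],[0,0,0]]]'

```text
clock: 18.9
position: [534.5, 101.0, 203.8]
tcp_rot: [-0.0, 0.853, 0.522, -0.001]
force: [0.1, -0.3, -2.4]
gripper_width: 12.5
```

```bash
python3 look.py s11.png; python3 pm.py s11|sed -n '2p;5p'; python3 - <<'E'
from h import *
P=np.load('pics/s11.png.npz'); im=P['im']; h=cv2.cvtColor(im,cv2.COLOR_RGB2HSV)
# cork board in scene view
for r,c in ((275,410),(265,420)): print(h[r,c], h[r,c+40])
k=((h[:,:,0]<17)&(h[:,:,1]>120)).astype(np.uint8); s=np.zeros_like(k); s[238:310,365:455]=k[238:310,365:455]
cs,_=cv2.findContours(cv2.morphologyEx(s,cv2.MORPH_CLOSE,np.ones((3,3))),0,2); c=max(cs,key=cv2.contourArea)
q=cv2.approxPolyDP(c,0.05*cv2.arcLength(c,True),True)[:,0]; pts=np.array([ray(P,*map(float,x),12) for x in q]); print(q.tolist(),pts.round(0).tolist(),pts.mean(0))
E
```

```text
18.95 [ 0.21508143  4.27197642 -2.53099458] [533.45176483 107.15565387 203.79843477] 12.912225622214567
66 dark [-2. -1. -3.  0.  1.] red []
80 dark [49. 50. 48. 51. 52.] red [48, 49, 50, 51, 52, 53, 54, 55]
[ 14 160 131] [ 31  78 150]
[ 14 159 146] [ 31  83 154]
[[393, 244], [378, 285], [430, 303], [439, 260]] [[448.0, 293.0, 12.0], [592.0, 269.0, 12.0], [611.0, 417.0, 12.0], [469.0, 430.0, 12.0]] [530.07525927 352.14012027  12.        ]
```

The second view puts the board at (530,352), and the first gave (534,354). They agree.

arm_command --motion '[[[-8,55,0],[0,0,0]],[[-16,110,0],[0,0,0]],[[-22,155,0],[0,0,0]],[[-27,185,-15],[0,0,0]],[[-27,193,-35],[0,0,0]]]'

```text
clock: 19.58
position: [505.8, 302.8, 168.0]
tcp_rot: [-0.003, 0.851, 0.525, 0.0]
force: [0.8, -0.8, -3.2]
gripper_width: 12.7
```

arm_command --motion '[[[0,0,-10],[0,0,0]],[[0,0,-35],[0,0,0]],[[0,0,-60],[0,0,0]],[[0,0,-78],[0,0,0]],[[0,0,-82],[0,0,0]]]'

```text
clock: 20.2
position: [505.2, 302.0, 84.7]
tcp_rot: [-0.003, 0.851, 0.525, -0.001]
force: [-0.1, -0.1, -3.2]
gripper_width: 12.3
```

```bash
python3 - <<'E'
from h import *
o=manip.get_obs(); print(o['position'],o['force'],o['tcp_rot'])
im,P=snap('wrist','w12.png'); h=cv2.cvtColor(im,cv2.COLOR_RGB2HSV)
o=manip.get_obs(); print(o['position'])
p=o['position']; print('pred mug',p[:2]+59.4*np.array([.446,.895]))
E
```

```text
[505.17794207 302.0276476   84.68391783] [-0.06577185 -0.13793387 -3.18609049] [-0.00346239  0.85125696  0.52473657 -0.00106198]
[505.53201807 302.27507847  85.03718124]
pred mug [532.02441807 355.43807847]
```

Mug axis is predicted at (532,355), within a few mm of the board centre. Setting it down gently.

arm_command --motion '[[[0,0,-3],[0,0,0]],[[0,0,-5],[0,0,0]],[[0,0,-6.5],[0,0,0]],[[0,0,-7.5],[0,0,0]],[[0,0,-8.5],[0,0,0]]]'

```text
clock: 20.88
position: [505.4, 302.1, 76.8]
tcp_rot: [-0.003, 0.851, 0.525, -0.001]
force: [-1.7, -2.0, 2.2]
gripper_width: 12.8
```

arm_command --motion '[[[0,0,-0.5],[0,0,0]],[[0,0,-1],[0,0,0]],[[0,0,-1],[0,0,0]],[[0,0,-1],[0,0,0]]]'

```text
clock: 21.38
position: [505.2, 302.1, 76.6]
tcp_rot: [-0.003, 0.851, 0.525, -0.001]
force: [-3.7, -2.6, 5.0]
gripper_width: 13.0
```

Contact at the expected height (76.6). I'll open, then back straight up.

arm_command --motion '[[[0,0,0],[0,0,0]],[[0,0,0],[0,0,0]],[[0,0,0],[0,0,0]],[[0,0,0],[0,0,0]],[[0,0,0],[0,0,0]]]' --gripper 60

```text
clock: 22.0
position: [505.2, 302.1, 76.5]
tcp_rot: [-0.003, 0.851, 0.525, -0.001]
force: [-0.2, -0.3, 0.6]
gripper_width: 60.1
```

arm_command --motion '[[[0,0,10],[0,0,0]],[[0,0,40],[0,0,0]],[[0,0,80],[0,0,0]],[[0,0,120],[0,0,0]],[[0,0,150],[0,0,0]]]'

```text
clock: 22.62
position: [505.6, 302.3, 229.4]
tcp_rot: [-0.003, 0.851, 0.525, 0.001]
force: [0.6, -0.2, -0.2]
gripper_width: 59.9
```

arm_command --motion '[[[0,0,0],[0,0,0]],[[0,0,0],[0,0,0]]]'

```text
clock: 22.88
position: [505.2, 302.1, 229.0]
tcp_rot: [-0.003, 0.851, 0.525, 0.0]
force: [-0.9, -0.3, -1.2]
gripper_width: 59.5
```

```bash
python3 look.py s13.png; python3 pm.py s13|sed -n '2p;5p'; python3 - <<'E'
from h import *
im,P=snap('wrist','w13.png'); o=manip.get_obs(); print(o['force'],o['gripper_width'])
h=cv2.cvtColor(im,cv2.COLOR_RGB2HSV)
g=cv2.GaussianBlur(cv2.cvtColor(im,cv2.COLOR_RGB2GRAY),(5,5),1)
print('pred rim z117',proj(P,[532,355,117]))
C=cv2.HoughCircles(g,cv2.HOUGH_GRADIENT,1,30,param1=100,param2=30,minRadius=30,maxRadius=70)
for c in (C[0][:4] if C is not None else []): print(c, ray(P,c[0],c[1],117).round(1), (ray(P,c[0]+c[2],c[1],117)-ray(P,c[0],c[1],117)).round(1))
# board in wrist view
k=((h[:,:,0]<17)&(h[:,:,1]>120)&(h[:,:,2]>60)).astype(np.uint8)
cs,_=cv2.findContours(cv2.morphologyEx(k,cv2.MORPH_CLOSE,np.ones((5,5))),0,2); c=max(cs,key=cv2.contourArea); r=cv2.minAreaRect(c)
print(r, ray(P,*r[0],12)); print([ray(P,*b,12).round(0).tolist() for b in cv2.boxPoints(r)])
E
```

```text
22.925 [-0.04778169 -0.50345221 -0.2713921 ] [504.96937754 301.93656359 228.24739922] 59.99098313687689
66 dark [-2. -1. -3.  0. -4.] red []
80 dark [49. 48. 50. 51. 53.] red [48, 49, 50, 51, 52, 53, 54]
[ 0.03259337 -0.89223116  0.88256206] 60.10646814979037
pred rim z117 [279.11992763 129.90367891]
[280.5 132.5  50.7] [532.1 352.8 117. ] [ 34.4 -17.3   0. ]
[ 94.5 245.5  50.7] [352.1 340.5 117. ] [ 38. -19.   0.]
[541.5 156.5  32.1] [703.8 246.2 117. ] [ 22.  -11.1   0. ]
[ 57.5 261.5  38.5] [315.6 342.6 117. ] [ 29.3 -14.7   0. ]
((58.64898681640625, 217.38897705078125), (190.41073608398438, 168.94366455078125), 61.1573371887207) [262.38942084 379.01047923  12.        ]
[[173.0, 479.0, 12.0], [369.0, 475.0, 12.0], [358.0, 273.0, 12.0], [131.0, 261.0, 12.0]]
```

```bash
python3 -c "
from station import manip
print(manip.finish_job())"
```

```text
the job is handed in; nothing more can be done
None
```

The pull test is done and handed in at about 23 s. The hand-in gives no verdict, so what follows is from my own measurements.

- **Pull:** I stood the mug on the plate and drew it out by its handle, with about 8–9 N at the marker. Pointer and red clip both read about 51 mm, within 1 mm of each other, and I held that for about 2.5 s.
- **Return and placing:** I let the gauge back slowly and set the mug on the smaller cork board.

**Last checks**
- **Mug:** its rim is at (532, 353) mm, and two views put the board centre at (534, 354) and (530, 352). The rim radius of 38.5 mm matches an upright mug.
- **Gauge and clip:** the pointer is back at its starting reading and the clip reads the same as before.
- **Gripper:** it is open, clear of everything, and the force reads near zero.

**What went wrong or disagreed**
- **First grasp:** it closed above the handle bar, because the fingertips sit about 25 mm higher than the stated tool geometry. I regripped 20 mm lower.
- **First hold:** it sagged about 3.5 mm below the marker under the spring load. I corrected it and held again.
- **Board check in the last wrist picture:** it picked out the larger board instead, so I relied on the earlier two-view position.
- **Bystanders:** I did not re-measure their positions at the end.

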